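Uncover the instrument case and hold the sprung tweezers at their gap mark

TASK

Lift the loose cover plate off the two pins of the instrument case, lay it flat on the open table beside the case and let go of it. Then take the sprung tweezers out of the case by their two legs, raise them about 15 cm above the table and squeeze them until the pointer stands at the mark on their cross scale, which is a 12 mm gap between the tips, ready to pick up a slug cut from a strip; never pinch the tips shut, and leave the tape measure, try square and hammer alone. Finish while still holding: the tweezers stay up in the gripper with the gap steady at the mark.

Things in the scene. Friction and masses are not known exactly. Their poses are not given: they have to be found in the camera images.
- case: grey open steel case fixed on the table, 236 mm along x, 146 along y, 52 high; yaw up to +-0.6 rad. Origin: centre of its underside. Inside 200 x 134 mm, floor 4 mm thick. Two 7 mm pins at x = +-108 mm, y = 0 stand 14 mm above the rim (tops at 66 mm). Two cross rests inside (8 mm along x, 84 along y, tops at 32 mm, at x = -53 and +68 mm) carry the tweezers.
- cover: loose steel plate, 236 x 146 x 5 mm, about 0.35 kg, on the case's rim, pins through its two 10 mm holes; lift 14 mm to clear them. Origin: centre of underside, x along its length. Steel bar handle along x over its middle: 96 mm long, 12 wide (y), 12 high, bar centre 32 mm above underside; end posts at x = +-40 mm. Free table for it: x 0.47 to 0.72, y 0.05 to 0.25 m.
- tweezers: loose steel sprung tweezers lying flat on the rests under the cover, 169 mm long, 0.08 kg; two legs 10 mm high, 5 thick, that close level about a pivot at the tail. Origin: underside, midway between the grips when at the mark; x to the tips (at 60 mm; pivot at -100), y to the fixed leg. Flat grips x = -30 to 30 mm, balanced near x = -10. Cross scale with one dark line at x = 44 mm, top at 12 mm.
- tweezers_leg (a joint): squeeze of the moving leg, rad: 0 = sprung open (tips 36 mm apart, 44 mm over the grips), 0.15 = pointer at the mark (tips 12 mm apart, 29 mm over the grips), 0.22 = stop (tips all but shut). The spring pushes back with 7 N at the grips when open, 11 N at the mark, and reopens the legs when released. 1 mm less over the grips closes the tips 1.6 mm.
- tip_fixed (a point): inner face of the tip of the fixed leg (on the tweezers' body), mid height
- tip_moving (a point): inner face of the tip of the moving leg, mid height; its distance from tip_fixed is the tip gap
- grip_fixed (a point): centre of the outer flat grip face of the fixed leg, 5 mm above the tweezers' underside
- grip_moving (a point): centre of the outer flat grip face of the moving leg, 5 mm above the tweezers' underside
- tape_measure: tape measure, 36 x 68 x 62 mm, on the table right of and nearer than the case; leave alone
- try_square: try square, 110 x 171 x 23 mm, black stock and steel blade, on the table near the robot at the left; leave alone
- hammer: ball hammer, 254 mm long, 28 mm high, on the table beyond and left of the case; leave alone

How it is judged:
By the outcome, as a careful person would: the job done as asked, in the order asked, and still so for the second after the job is handed in, while the arm keeps its last pose, push and grip.
It also fails if it takes over 58 s, if anything falls off the work surface, if the arm or the gripper's body presses on something with over 40 N, if the wrist force passes 120 N, or if a joint passes its speed limit or range.

ROBOT

A 6-joint arm with a two-finger parallel gripper is mounted at the origin on a cart in front of the work surface, level with it; the furniture and walls round the work are solid. World frame = base frame: x ahead of the robot, y to its left, z up, the work surface at z = 0. Lengths are in m, angles in rad, forces in N, time in s.
With the tool pointing down it reaches from about 0.375 to 0.9 m from the base axis. Payload 3.1 kg.
Tool frame: the origin (TCP) lies where the fingers leave the gripper's body, on its centre line; the fingertips stand 73 mm ahead of it and the grasp point (between the pads) lies 54 mm ahead of it; z points along the fingers, y is the line along which they close (so a half turn about z gives the same grasp; the last joint's range is limited). The gripper opens to 85 mm and grips with 20 to 120 N. Pads are 22 mm wide; open, the fingers measure 114 mm over their backs; the gripper's body (76 mm by 85 mm) begins 54 mm behind the grasp point. The pads swing forward as they close: fully open they stand 13 mm farther back than shut.
Start: joints at [-1.506, 0.527, 1.433, -0, 1.181, -0.178], TCP at [0.15, -0.607, 0.304] pointing down, gripper open.
Joint ranges: [-3.08, 3.08], [-0.75, 2.2], [0.22, 2.44], [-1.43, 4.57], [0, 2.65], [-2.85, 2.85]. Speed limits (rad/s): [2.79, 2.79, 3.14, 3.14, 3.14, 3.14].

INTERFACE

Orientations are given as a unit quaternion [x, y, z, w].
In Python, from station import manip gives the robot as it stands.
- The arm moves only by the shell command python3 -m crank 'ROWS' [FORCE]. ROWS is JSON, a list of rows, each an object with "dp": the shift along the tool's x, y, z normalised to -1 to 1, where 1 is 50 cm, a list of three; "delta_rot": the turn, a rotation vector about the tool's x, y, z normalised to -1 to 1, where 1 is 2 pi rad, a list of three; "fingers": the opening, from -1 (shut) to 1 (fully open). A call has 1 to 12 rows; each row shifts and turns the commanded pose from where the row before left it, along the tool's axes as they then stand; what a row does not reach is not made up. A row lasts 1/12 s, in which the tool goes at most 41.7 mm and 7.16 degrees, less where a joint would pass 70% of its speed; a pose out of reach is approached as far as the arm can. A call with a number of a shift or a turn outside -1 to 1 is refused whole. A call with a gripper value outside its range is refused whole. The fingers move at their own pace and stop on an object; FORCE is the grip in N (left out, the last holds). Time passes only in rows, so rows that do not move let the fingers close. It gives the time, the measured TCP pose, the force, the opening and the grip force at its end, in the units of the state.
- manip.sense(): the state, without advancing time (a new reading comes with each control period).
- manip.snapshot(name): name is "scene" or "top" or "wrist"; returns (picture, depth): 384x512x3 uint8, red, green, blue; 384x512 float32, m along the optical axis (not along the pixel's ray), 0 where there is no reading.
- manip.camera_model(name): a dict with "fx", "fy", "cx", "cy" (pixels), "origin" and "attitude" of the camera in the world. Camera axes: x right, y up, looking along -z (the intrinsics and any distortion apply to the point x, -y, -z); pixel columns grow to the right and rows downward; lengths in m; the calibration is good to about 2 mm. A picture is of the moment at which its call begins: read the wrist's pose just before it. camera_model takes no time and is no camera call; for the wrist camera it gives the pose at the moment of the call.
- manip.sign_off(): hands the job in; it is judged then, once.
The state is a dict: "t": time; "q": joint angles; "qd": joint speeds; "tau": joint torques, N m; "tcp_pos": TCP position; "tool_rot": TCP orientation; "force": force on the tool from outside, world axes, zero at the start; "ft_torque": the same for the moment, N m; "finger_gap": opening from 0.0 (shut) to 1.0 (fully open); "gripper_force": force on a finger pad.
Only numpy, scipy, OpenCV 4.12 (cv2) and the standard library are available. Lean on these libraries where they do the work, as an engineer would, in place of code of your own. Each camera call takes 0.05 s, during which the arm holds its last target. There are 200 camera calls.

## Working session

There is one attempt and no reset: what is moved stays moved. The work goes in short steps, Python scripts to look and compute and a shell command to move; the robot and the scene stay as the last step left them, time stands still between calls to the robot, and variables do not carry over. Pictures are saved under pics/ and viewed, at most 10 in all, crops included, and the job is handed in when it is done.

```bash
mkdir -p pics; ls; cat > h.py <<'E'
import numpy as np, cv2
from station import manip
from scipy.spatial.transform import Rotation as R
def cam(n):
    m=manip.camera_model(n); a=np.array(m['attitude'],float)
    Rm=a if a.shape==(3,3) else R.from_quat(a).as_matrix()
    return m,Rm,np.array(m['origin'])
def pts(n,d,u,v,m=None):
    m,Rm,o=m or cam(n)
    u=np.asarray(u,float);v=np.asarray(v,float)
    c=np.stack([(u-m['cx'])/m['fx']*d,-(v-m['cy'])/m['fy']*d,-d*np.ones_like(u)],-1)
    return c@Rm.T+o
def plane(n,u,v,z,m=None):
    c=m or cam(n); p=pts(n,1.0,u,v,c); o=c[2]; r=p-o
    return o+r*((z-o[2])/r[...,2])[...,None]
def snap(n,f):
    c=cam(n); p,d=manip.snapshot(n); cv2.imwrite('pics/'+f,p[:,:,::-1]); np.save('pics/'+f[:-4]+'.npy',d); return p,d,c
E
python3 - <<'E'
from h import *
print(manip.camera_model('top'));print(manip.camera_model('scene'));print(manip.camera_model('wrist'));print(manip.sense())
p,d,c=snap('top','top0.png')
v,u=np.mgrid[0:384,0:512]; P=pts('top',d,u,v,c); 
# cover plate: z about 0.052-0.062
m=((P[...,2]>.05)&(P[...,2]<.063)&(d>0)).astype('uint8')
n,l,s,ce=cv2.connectedComponentsWithStats(m)
for i in range(1,n):
    if s[i,4]>80:
        q=P[l==i]; print(s[i],cv2.minAreaRect(q[:,:2].astype('float32')),np.median(q[:,2]))
h=(P[...,2]>.08)&(P[...,2]<.11)&(d>0)
print(h.sum()); 
n,l,s,ce=cv2.connectedComponentsWithStats(h.astype('uint8'))
for i in range(1,n):
    if s[i,4]>20:
        q=P[l==i]; print(s[i],cv2.minAreaRect(q[:,:2].astype('float32')),np.median(q[:,2]))
E
```

```text
pics
{'fx': 438.63002769575786, 'fy': 438.63002769575786, 'cx': 258.49329295504316, 'cy': 187.94854534199112, 'origin': array([ 0.4539906 , -0.12023675,  1.52484047]), 'attitude': array([-0.02217499,  0.02517258,  0.70698197, -0.70643549])}
{'fx': 472.7760197090549, 'fy': 472.7760197090549, 'cx': 261.28956143147064, 'cy': 192.79714479383497, 'origin': array([ 1.61067769, -0.0576876 ,  1.33775582]), 'attitude': array([0.22586151, 0.24719493, 0.68043697, 0.6518334 ])}
{'fx': 279.3953065922576, 'fy': 279.3953065922576, 'cx': 260.2236181220995, 'cy': 191.897876756498, 'origin': array([ 0.21591104, -0.58952254,  0.37354483]), 'attitude': array([-0.10568592,  0.08388798, -0.61082073,  0.78018673])}
{'t': 0.0, 'q': array([-1.50650127e+00,  5.28445932e-01,  1.43387998e+00,  8.79754456e-06,
        1.18141318e+00, -1.78480339e-01]), 'qd': array([ 0.00117815,  0.0009209 ,  0.00069473, -0.00040477, -0.00107384,
        0.0003576 ]), 'tau': array([ 6.90203888e-04, -4.42344618e+01, -1.78023344e+01, -2.67813157e-04,
        8.60030676e-03, -2.60627274e-06]), 'tcp_pos': array([ 0.15025467, -0.60609
[... 1991 characters left out ...]
5727), (0.0119620431214571, 0.09681571274995804), 72.85474395751953) 0.09023272048334818
[206 204  29  34 548] ((0.44448086619377136, -0.00038570165634155273), (0.1070086658000946, 0.09207867830991745), 0.04714653268456459) 0.1010576066099762
[214 272  14  10  93] ((0.2637908458709717, -0.0035438481718301773), (0.03237767517566681, 0.044075969606637955), 0.2809828221797943) 0.0875937042781374
[235 346   6  16  38] ((0.018993142992258072, -0.061731670051813126), (0.05045928806066513, 0.006342682521790266), 17.699228286743164) 0.09284593138026409
[ 26 377   7   7  26] ((-0.06396660953760147, 0.6000694036483765), (0.0196321252733469, 0.006632036995142698), 2.159797430038452) 0.09267019151316158
```

View pics/top0.png

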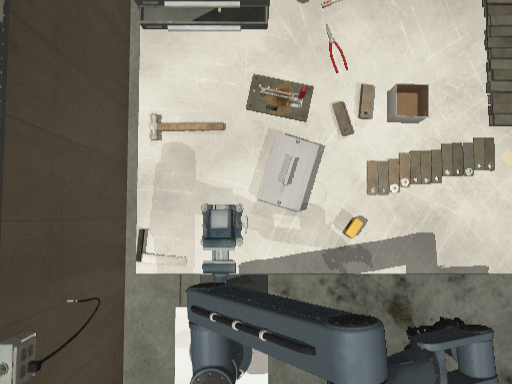

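The top view shows the grey cover with its handle around (290,170), the hammer at (185,127), the try square at (150,250), the tape at (355,227) and a teal fixture at (222,225).

```bash
cat >> h.py <<'E'
def rel(pos,head):
    """turn first (about tool z), then shift along turned axes; units of the rows"""
    s=manip.sense(); q=R.from_quat(s['tool_rot']); M=q.as_matrix()
    h0=np.arctan2(M[1,0],M[0,0]); dh=(np.deg2rad(head)-h0+np.pi)%(2*np.pi)-np.pi
    G=R.from_euler('z',np.deg2rad(head)).as_matrix()@np.diag([1,-1,-1.])
    d=np.array(pos)-s['tcp_pos']
    t=(q.inv()*R.from_matrix(G)).as_rotvec()
    print('t %.2f'%s['t'],'tcp',s['tcp_pos'].round(4),'head %.2f'%np.rad2deg(h0),'gap %.3f'%s['finger_gap'],'gf %.1f'%s['gripper_force'],'F',s['force'].round(1))
    print(' turn',(t/2/np.pi).round(4),' shift if not turned',(M.T@d/.5).round(4),' turned',(G.T@d/.5).round(4))
E
python3 - <<'E'
from h import *
d=np.load('pics/top0.npy'); v,u=np.mgrid[0:384,0:512]; P=pts('top',d,u,v); Z=P[...,2]
w=(P[...,0]>.3)&(P[...,0]<.55)&(abs(P[...,1])<.1); print('fixture max z',Z[w].max(), P[w&(Z>.03)][:,:2].min(0),P[w&(Z>.03)][:,:2].max(0))
m=(abs(Z-.0545)<.012); Q=(P[...,0]>.45)&(P[...,0]<.75)&(P[...,1]>.03)&(P[...,1]<.27); print('free max z',Z[Q].max())
rel([.609,-.226,.25],-17.15)
E
```

```text
fixture max z 0.13920447200950425 [ 0.30084388 -0.0875483 ] [0.49938968 0.06824473]
free max z 0.10744942090770282
t 0.05 tcp [ 0.1502 -0.6061  0.303 ] head 13.91 gap 1.000 gf 0.0 F [0.3 1.1 0.7]
 turn [-0.0003  0.      0.0863]  shift if not turned [ 1.0733 -0.5171  0.1074]  turned [ 0.6526 -0.997   0.1059]
```

```bash
python3 -m crank '[{"dp":[0.07,-0.034,0],"delta_rot":[0,0,0],"fingers":1},{"dp":[0.07,-0.034,0],"delta_rot":[0,0,0],"fingers":1},{"dp":[0.07,-0.034,0],"delta_rot":[0,0,0],"fingers":1},{"dp":[0.07,-0.034,0],"delta_rot":[0,0,0],"fingers":1},{"dp":[0.07,-0.034,0],"delta_rot":[0,0,0],"fingers":1},{"dp":[0.07,-0.034,0],"delta_rot":[0,0,0],"fingers":1},{"dp":[0.07,-0.034,0],"delta_rot":[0,0,0],"fingers":1},{"dp":[0.07,-0.034,0],"delta_rot":[0,0,0],"fingers":1},{"dp":[0.07,-0.034,0],"delta_rot":[0,0,0],"fingers":1},{"dp":[0.07,-0.034,0],"delta_rot":[0,0,0],"fingers":1},{"dp":[0.07,-0.034,0],"delta_rot":[0,0,0],"fingers":1},{"dp":[0.07,-0.034,0],"delta_rot":[0,0,0],"fingers":1}]'
python3 -m crank '[{"dp":[0.06,-0.03,0],"delta_rot":[0,0,0],"fingers":1},{"dp":[0.06,-0.03,0],"delta_rot":[0,0,0],"fingers":1},{"dp":[0,0,0.03],"delta_rot":[0,0,0.0144],"fingers":0.2},{"dp":[0,0,0.03],"delta_rot":[0,0,0.0144],"fingers":0.2},{"dp":[0,0,0],"delta_rot":[0,0,0.0144],"fingers":0.2},{"dp":[0,0,0],"delta_rot":[0,0,0.0144],"fingers":0.2},{"dp":[0,0,0],"delta_rot":[0,0,0.0144],"fingers":0.2},{"dp":[0,0,0],"delta_rot":[0,0,0.0144],"fingers":0.2},{"dp":[0,0,0],"delta_rot":[0,0,0],"fingers":0.2},{"dp":[0,0,0],"delta_rot":[0,0,0],"fingers":0.2}]'
python3 - <<'E'
from h import *
rel([.609,-.226,.25],-17.15)
p,d,c=snap('wrist','w1.png')
v,u=np.mgrid[0:384,0:512]; P=pts('wrist',d,u,v,c); Z=P[...,2]
for lo,hi in((.05,.063),(.08,.1)):
  n,l,s,ce=cv2.connectedComponentsWithStats(((Z>lo)&(Z<hi)&(d>0)).astype('uint8'))
  for i in range(1,n):
    if s[i,4]>300:
        q=P[l==i]; print(s[i],cv2.minAreaRect(q[:,:2].astype('float32')),np.median(q[:,2]))
E
```

```text
t: 1.05
tcp_pos: [0.5099, -0.3059, 0.3034]
tool_rot: [0.993, 0.121, -0.0, -0.0]
force: [0.1, -0.6, -0.1]
finger_gap: 1.001
gripper_force: 0.0
t: 1.88
tcp_pos: [0.5597, -0.2639, 0.2734]
tool_rot: [0.989, -0.148, -0.001, -0.0]
force: [0.6, -0.8, 0.1]
finger_gap: 0.601
gripper_force: 0.0
t 1.88 tcp [ 0.5597 -0.2639  0.2734] head -17.06 gap 0.601 gf 0.0 F [ 0.6 -0.8  0.1]
 turn [-0.0001  0.0002  0.0002]  shift if not turned [ 0.072  -0.1014  0.0467]  turned [ 0.0718 -0.1016  0.0468]
[  126    16   161   237 31727] ((0.6078751087188721, -0.22620293498039246), (0.14660416543483734, 0.2372373342514038), 72.8087158203125) 0.0574517225917916
[ 422  218   56   60 1568] ((0.4210318624973297, -0.4448282718658447), (0.034949157387018204, 0.06611578911542892), 54.60542678833008) 0.06174850477155561
[ 26 284  61  25 411] ((0.49110034108161926, 0.009064346551895142), (0.071027010679245, 0.01639310084283352), 89.56629943847656) 0.052443061281101266
[ 197   96   19  106 1534] ((0.6079635620117188, -0.22650140523910522), (0.012479767203330994, 0.09489581733942032), 72.69383239746094) 0.09018832436615054
[104 356  26  28 379] ((0.4001418948173523, -0.04096601903438568), (0.023778514936566353, 0.014681369997560978), 1.1711008548736572) 0.09064640077949909
```

View pics/w1.png

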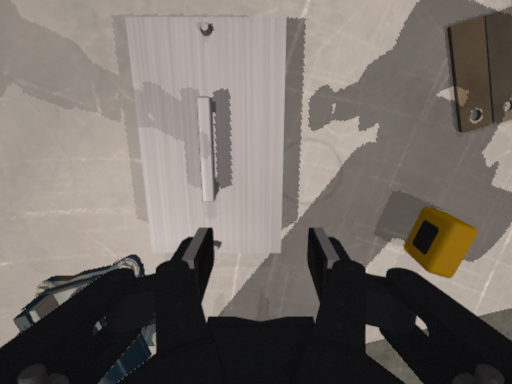

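The wrist view shows the cover's handle at (207,150) and the pins at (206,28) and (217,243); the tape is at (440,240).

```bash
python3 -m crank '[{"dp":[0.025,-0.034,0.03],"delta_rot":[0,0,0],"fingers":0.1},{"dp":[0.025,-0.034,0.03],"delta_rot":[0,0,0],"fingers":0.1},{"dp":[0.02,-0.0332,0.03],"delta_rot":[0,0,0],"fingers":0.1},{"dp":[0,0,0.03],"delta_rot":[0,0,0],"fingers":0.1},{"dp":[0,0,0],"delta_rot":[0,0,0],"fingers":0.1},{"dp":[0,0,0],"delta_rot":[0,0,0],"fingers":0.1}]'
python3 - <<'E'
from h import *
rel([.608,-.2264,.138],-17.2)
E
```

```text
t: 2.43
tcp_pos: [0.6078, -0.2257, 0.2129]
tool_rot: [0.989, -0.149, -0.001, -0.0]
force: [0.1, 0.6, 0.0]
finger_gap: 0.555
gripper_force: 0.0
t 2.43 tcp [ 0.6078 -0.2257  0.2129] head -17.11 gap 0.555 gf 0.0 F [0.1 0.6 0. ]
 turn [-0.0001  0.0004  0.0003]  shift if not turned [0.0013 0.0013 0.1498]  turned [0.0008 0.0012 0.1498]
```

```bash
python3 -m crank '[{"dp":[0,0.001,0.04],"delta_rot":[0,0,0],"fingers":0.1},{"dp":[0,0,0.04],"delta_rot":[0,0,0],"fingers":0.1},{"dp":[0,0,0.04],"delta_rot":[0,0,0],"fingers":0.1},{"dp":[0,0,0.03],"delta_rot":[0,0,0],"fingers":0.1},{"dp":[0,0,0],"delta_rot":[0,0,0],"fingers":0.1},{"dp":[0,0,0],"delta_rot":[0,0,0],"fingers":-1},{"dp":[0,0,0],"delta_rot":[0,0,0],"fingers":-1},{"dp":[0,0,0],"delta_rot":[0,0,0],"fingers":-1},{"dp":[0,0,0],"delta_rot":[0,0,0],"fingers":-1},{"dp":[0,0,0],"delta_rot":[0,0,0],"fingers":-1},{"dp":[0,0,0],"delta_rot":[0,0,0],"fingers":-1},{"dp":[0,0,0],"delta_rot":[0,0,0],"fingers":-1}]' 80
python3 -m crank '[{"dp":[0,0,-0.01],"delta_rot":[0,0,0],"fingers":-1},{"dp":[0,0,-0.01],"delta_rot":[0,0,0],"fingers":-1},{"dp":[0,0,-0.01],"delta_rot":[0,0,0],"fingers":-1},{"dp":[0,0,-0.02],"delta_rot":[0,0,0],"fingers":-1},{"dp":[0,0,-0.03],"delta_rot":[0,0,0],"fingers":-1},{"dp":[0,0,-0.05],"delta_rot":[0,0,0],"fingers":-1},{"dp":[0,0,-0.05],"delta_rot":[0,0,0],"fingers":-1},{"dp":[0,0,-0.05],"delta_rot":[0,0,0],"fingers":-1},{"dp":[0,0,-0.04],"delta_rot":[0,0,0],"fingers":-1},{"dp":[0,0,0],"delta_rot":[0,0,0],"fingers":-1}]'
python3 - <<'E'
from h import *
rel([.6,.165,.26],0)
p,d,c=snap('top','top1.png')
E
```

```text
t: 3.43
tcp_pos: [0.6091, -0.2273, 0.1411]
tool_rot: [0.989, -0.149, 0.002, 0.001]
force: [0.0, 0.2, 6.1]
finger_gap: 0.12
gripper_force: 80.0
t: 4.27
tcp_pos: [0.61, -0.2275, 0.2795]
tool_rot: [0.989, -0.149, 0.004, 0.002]
force: [0.8, -0.5, -3.5]
finger_gap: 0.119
gripper_force: 78.8
t 4.27 tcp [ 0.61   -0.2275  0.2795] head -17.18 gap 0.119 gf 78.8 F [ 0.8 -0.5 -3.5]
 turn [ 0.0006 -0.0014 -0.0477]  shift if not turned [-0.2513 -0.7441  0.035 ]  turned [-0.02   -0.7849  0.0389]
```

View pics/top1.png

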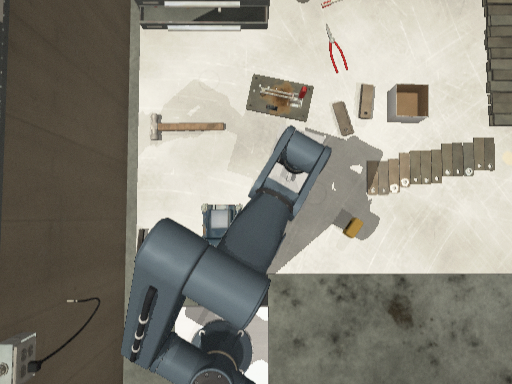

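The arm hides the case from above, but the −3.5 N wrist load and 10 mm grip confirm the cover is held; carry it over.

```bash
python3 -m crank '[{"dp":[0,0,0],"delta_rot":[0.0002,-0.0004,-0.012],"fingers":-1},{"dp":[0,0,0],"delta_rot":[0.0002,-0.0004,-0.012],"fingers":-1},{"dp":[0,0,0],"delta_rot":[0.0001,-0.0003,-0.012],"fingers":-1},{"dp":[0,0,0],"delta_rot":[0.0001,-0.0003,-0.0117],"fingers":-1},{"dp":[0,-0.025,0],"delta_rot":[0,0,0],"fingers":-1},{"dp":[0,-0.05,0],"delta_rot":[0,0,0],"fingers":-1},{"dp":[-0.01,-0.065,0],"delta_rot":[0,0,0],"fingers":-1},{"dp":[-0.01,-0.065,0],"delta_rot":[0,0,0],"fingers":-1},{"dp":[0,-0.065,0],"delta_rot":[0,0,0],"fingers":-1},{"dp":[0,-0.065,0],"delta_rot":[0,0,0],"fingers":-1},{"dp":[0,-0.065,0],"delta_rot":[0,0,0],"fingers":-1},{"dp":[0,-0.065,0],"delta_rot":[0,0,0],"fingers":-1}]'
python3 -m crank '[{"dp":[0,-0.065,0],"delta_rot":[0,0,0],"fingers":-1},{"dp":[0,-0.065,0],"delta_rot":[0,0,0],"fingers":-1},{"dp":[0,-0.065,0],"delta_rot":[0,0,0],"fingers":-1},{"dp":[0,-0.065,0],"delta_rot":[0,0,0],"fingers":-1},{"dp":[0,-0.04,0],"delta_rot":[0,0,0],"fingers":-1},{"dp":[0,-0.015,0],"delta_rot":[0,0,0],"fingers":-1},{"dp":[0,0,0],"delta_rot":[0,0,0],"fingers":-1},{"dp":[0,0,0],"delta_rot":[0,0,0],"fingers":-1}]'
python3 - <<'E'
from h import *
rel([.6,.165,.091],0)
p,d,c=snap('scene','s1.png')
E
```

```text
t: 5.32
tcp_pos: [0.5967, 0.0085, 0.2738]
tool_rot: [1.0, -0.001, -0.006, -0.003]
force: [0.3, -0.0, -4.1]
finger_gap: 0.121
gripper_force: 78.7
t: 5.98
tcp_pos: [0.5974, 0.1636, 0.275]
tool_rot: [1.0, -0.0, -0.005, -0.002]
force: [0.8, -0.6, -4.1]
finger_gap: 0.122
gripper_force: 78.7
t 5.98 tcp [0.5974 0.1636 0.275 ] head -0.00 gap 0.122 gf 78.7 F [ 0.8 -0.6 -4.1]
 turn [-0.0007  0.0016 -0.    ]  shift if not turned [ 0.0089 -0.0013  0.368 ]  turned [ 0.0052 -0.0029  0.3681]
```

View pics/s1.png

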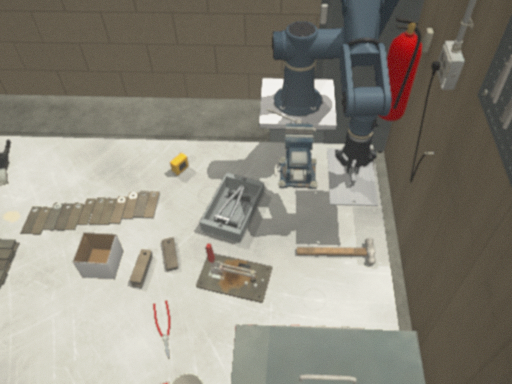

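The scene view shows the cover held at (352,180) beside the fixture, and the open case at (233,207) with tweezers inside.

```bash
python3 -m crank '[{"dp":[0.005,-0.002,0.02],"delta_rot":[-0.0007,0.0016,0],"fingers":-1},{"dp":[0,0,0.06],"delta_rot":[0,0,0],"fingers":-1},{"dp":[0,0,0.07],"delta_rot":[0,0,0],"fingers":-1},{"dp":[0,0,0.07],"delta_rot":[0,0,0],"fingers":-1},{"dp":[0,0,0.07],"delta_rot":[0,0,0],"fingers":-1},{"dp":[0,0,0.04],"delta_rot":[0,0,0],"fingers":-1},{"dp":[0,0,0.01],"delta_rot":[0,0,0],"fingers":-1},{"dp":[0,0,0],"delta_rot":[0,0,0],"fingers":-1},{"dp":[0,0,0],"delta_rot":[0,0,0],"fingers":-1}]'
python3 - <<'E'
from h import *
rel([.6,.165,.091],0)
E
```

```text
t: 6.78
tcp_pos: [0.6021, 0.1636, 0.1068]
tool_rot: [1.0, -0.001, 0.002, -0.0]
force: [0.2, -0.0, -2.5]
finger_gap: 0.118
gripper_force: 78.6
t 6.78 tcp [0.6021 0.1636 0.1068] head -0.12 gap 0.118 gf 78.6 F [ 0.2 -0.  -2.5]
 turn [-0.0001 -0.0006 -0.0003]  shift if not turned [-0.0044 -0.0027  0.0315]  turned [-0.0043 -0.0027  0.0315]
```

```bash
python3 -m crank '[{"dp":[0,0,0.012],"delta_rot":[0,-0.0004,0],"fingers":-1},{"dp":[0,0,0.01],"delta_rot":[0,0,0],"fingers":-1},{"dp":[0,0,0.005],"delta_rot":[0,0,0],"fingers":-1},{"dp":[0,0,0],"delta_rot":[0,0,0],"fingers":-1}]'
python3 -m crank '[{"dp":[0,0,0.003],"delta_rot":[0,0,0],"fingers":-1},{"dp":[0,0,0.002],"delta_rot":[0,0,0],"fingers":-1},{"dp":[0,0,0],"delta_rot":[0,0,0],"fingers":-1}]'
```

```text
t: 7.12
tcp_pos: [0.601, 0.1646, 0.0926]
tool_rot: [1.0, -0.0, -0.0, -0.0]
force: [-0.2, 0.1, -3.5]
finger_gap: 0.117
gripper_force: 78.7
t: 7.37
tcp_pos: [0.601, 0.1647, 0.09]
tool_rot: [1.0, -0.0, -0.0, -0.0]
force: [-0.3, 0.1, -2.8]
finger_gap: 0.12
gripper_force: 78.7
```

```bash
python3 -m crank '[{"dp":[0,0,0.002],"delta_rot":[0,0,0],"fingers":-1},{"dp":[0,0,0.001],"delta_rot":[0,0,0],"fingers":-1},{"dp":[0,0,0],"delta_rot":[0,0,0],"fingers":-1}]'
```

```text
t: 7.62
tcp_pos: [0.6012, 0.1647, 0.0891]
tool_rot: [1.0, -0.0, 0.0, -0.0]
force: [-1.4, -0.1, 2.2]
finger_gap: 0.12
gripper_force: 79.4
```

```bash
python3 -m crank '[{"dp":[0,0,0],"delta_rot":[0,0,0],"fingers":0.2},{"dp":[0,0,0],"delta_rot":[0,0,0],"fingers":0.2},{"dp":[0,0,0],"delta_rot":[0,0,0],"fingers":0.2},{"dp":[0,0,0],"delta_rot":[0,0,0],"fingers":0.2},{"dp":[0,0,0],"delta_rot":[0,0,0],"fingers":0.2},{"dp":[0,0,0],"delta_rot":[0,0,0],"fingers":0.2},{"dp":[0,0,-0.03],"delta_rot":[0,0,0],"fingers":0.2},{"dp":[0,0,-0.06],"delta_rot":[0,0,0],"fingers":0.2},{"dp":[0,0,-0.07],"delta_rot":[0,0,0],"fingers":0.2},{"dp":[0,0,-0.07],"delta_rot":[0,0,0],"fingers":0.2},{"dp":[0,0,-0.07],"delta_rot":[0,0,0],"fingers":0.2},{"dp":[0,0,-0.06],"delta_rot":[0,0,0],"fingers":0.2}]'
python3 -m crank '[{"dp":[0,0.07,0],"delta_rot":[0,0,0],"fingers":0.2},{"dp":[0,0.07,0],"delta_rot":[0,0,0],"fingers":0.2},{"dp":[0,0.07,0],"delta_rot":[0,0,0],"fingers":0.2},{"dp":[0,0.07,0],"delta_rot":[0,0,0],"fingers":0.2},{"dp":[0,0.07,0],"delta_rot":[0,0,0],"fingers":0.2},{"dp":[-0.015,0.07,0],"delta_rot":[0,0,0],"fingers":0.2},{"dp":[-0.015,0.07,0],"delta_rot":[0,0,0],"fingers":0.2},{"dp":[-0.015,0.07,0],"delta_rot":[0,0,0],"fingers":0.2},{"dp":[-0.015,0.07,0],"delta_rot":[0,0,0.012],"fingers":0.2},{"dp":[0,0.07,0],"delta_rot":[0,0,0.012],"fingers":0.2},{"dp":[0,0.07,0],"delta_rot":[0,0,0.012],"fingers":0.2},{"dp":[0,0,0],"delta_rot":[0,0,0.0117],"fingers":0.2}]'
python3 - <<'E'
from h import *
import time
rel([.57,-.23,.27],-17.2)
snap('wrist','w2.png')
p,d,c=snap('top','top2.png')
v,u=np.mgrid[0:384,0:512]; P=pts('top',d,u,v,c); Z=P[...,2]
n,l,s,ce=cv2.connectedComponentsWithStats(((Z<.0105)&(Z>.002)&(P[...,0]>.4)&(P[...,0]<.78)&(P[...,1]>-.05)&(P[...,1]<.35)&(d>0)).astype('uint8'))
for i in range(1,n):
    if s[i,4]>100: q=P[l==i]; print(s[i],cv2.minAreaRect(q[:,:2].astype('float32')),np.median(q[:,2]))
E
```

```text
t: 8.62
tcp_pos: [0.6013, 0.1645, 0.2709]
tool_rot: [1.0, -0.0, 0.001, -0.0]
force: [1.5, -0.4, -0.1]
finger_gap: 0.601
gripper_force: 0.0
t: 9.62
tcp_pos: [0.5628, -0.2268, 0.2685]
tool_rot: [0.988, -0.154, 0.001, 0.002]
force: [0.4, 1.2, 0.4]
finger_gap: 0.598
gripper_force: 0.0
t 9.62 tcp [ 0.5628 -0.2268  0.2685] head -17.73 gap 0.598 gf 0.0 F [0.4 1.2 0.4]
 turn [ 0.0005 -0.0004 -0.0015]  shift if not turned [ 0.0158  0.0017 -0.0031]  turned [ 0.0157  0.0018 -0.0031]
[ 145  136   58   77 2213] ((0.6038926243782043, 0.16132056713104248), (0.25284361839294434, 0.1950293779373169), 7.319798469543457) 0.005665945332705258
```

View pics/w2.png

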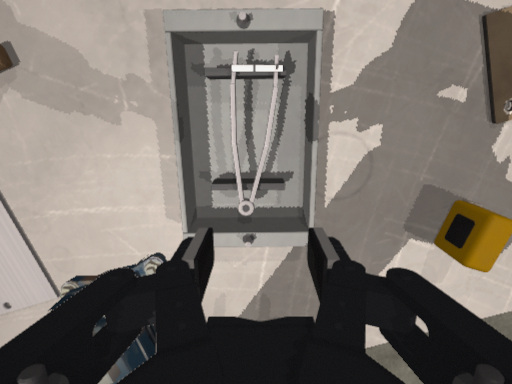

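The wrist view shows the open tweezers with pivot ring at (246,208), fixed leg left with its tip at (236,53), moving leg tip at (276,57), and white scale at row 68. The cover lies at the far left, flat.

```bash
cat > tw.py <<'E'
from h import *
def tw(f,c,show=True):
    p=cv2.imread('pics/'+f+'.png')[:,:,::-1]; d=np.load('pics/'+f+'.npy'); v,u=np.mgrid[0:384,0:512]; P=pts('wrist',d,u,v,c)
    return p,d,P
E
python3 - <<'E'
from tw import *
c=cam('wrist'); p,d,P=tw('w2',c); Z=P[...,2]
roi=np.zeros_like(Z,bool); roi[45:222,190:305]=1
m=((Z>.034)&(Z<.05)&roi); g=p.mean(2); m&=g>110
print(m.sum(), np.median(Z[m]))
C=np.array([.6080,-.2264]); a=np.deg2rad(-17.2); ex=np.array([np.cos(a),np.sin(a)]); ey=np.array([-ex[1],ex[0]])
for r in list(range(52,216,6)):
    us=np.where(m[r])[0]
    if len(us):
        seg=np.split(us,np.where(np.diff(us)>2)[0]+1)
        out=[]
        for s in seg:
            e=plane('wrist',np.array([s[0]-.5,s[-1]+.5]),np.array([r,r]),.042,c)[:,:2]-C
            out.append((np.c_[e@ex,e@ey]*1000).round(1).tolist())
        print(r,out)
x=cv2.resize(p[40:230,180:310,::-1],None,fx=3,fy=3,interpolation=cv2.INTER_CUBIC); cv2.imwrite('pics/w2c.png',x)
E
```

```text
1820 0.04170642474309258
52 [[[80.8, 16.8], [80.8, 13.0]]]
58 [[[75.5, 18.0], [75.5, 14.1]], [[75.4, -22.9], [75.3, -26.7]]]
64 [[[70.1, 18.1], [70.1, 14.2]], [[70.0, -22.9], [70.0, -24.9]]]
70 [[[64.7, 19.3], [64.5, -30.8]]]
76 [[[59.2, 19.5], [59.2, 16.5]], [[59.1, -22.0], [59.1, -26.0]]]
82 [[[53.7, 20.6], [53.7, 16.7]], [[53.5, -22.1], [53.5, -26.1]]]
88 [[[48.1, 21.8], [48.1, 16.8]], [[47.9, -21.1], [47.9, -26.1]]]
94 [[[42.4, 22.0], [42.4, 17.0]], [[42.3, -20.2], [42.2, -25.2]]]
100 [[[36.7, 21.2], [36.7, 17.1]], [[36.5, -19.2], [36.5, -24.3]]]
106 [[[30.9, 22.4], [30.9, 16.3]], [[30.7, -18.2], [30.7, -24.3]]]
112 [[[25.0, 21.6], [25.0, 16.4]], [[24.9, -17.2], [24.9, -22.3]]]
118 [[[19.1, 21.7], [19.1, 16.6]], [[19.0, -16.2], [19.0, -22.4]]]
124 [[[13.1, 21.9], [13.1, 15.7]], [[13.0, -16.3], [13.0, -21.4]]]
130 [[[7.1, 22.1], [7.1, 15.9]], [[6.9, -15.2], [6.9, -20.4]]]
136 [[[1.0, 21.3], [0.9, 17.1]], [[0.8, -14.2], [0.8, -19.4]]]
142 [[[-5.2, 21.5], [-5.3, 17.3]], [[-5.4, -13.2], [-5.4, -18.4]]]
148 [[[-11.5, 20.6], [-11.5, 16.4]], [[-11.6, -11.1], [-11.6, -16.3]]]
154 [[[-17.8, 20.8], [-17.9, 14.4]], [[-18.0, -10.0], [-18.0, -15.3]]]
160 [[[-24.3, 19.9], [-24.3, 14.6]], [[-24.4, -7.8], [-24.4, -13.2]]]
166 [[[-30.7, 19.1], [-30.8, 14.8]], [[-30.8, -5.7], [-30.9, -11.0]]]
172 [[[-37.3, 18.2], [-37.3, 13.8]], [[-37.4, -4.5], [-37.4, -9.9]]]
178 [[[-43.9, 17.3], [-44.0, 12.9]], [[-44.0, -2.3], [-44.0, -7.7]]]
184 [[[-50.7, 17.4], [-50.7, 12.0]], [[-50.7, -1.2], [-50.7, -5.5]]]
190 [[[-57.5, 16.5], [-57.5, 11.0]], [[-57.5, 1.1], [-57.5, -4.4]]]
196 [[[-64.3, 15.6], [-64.4, 11.2]], [[-64.4, 3.4], [-64.4, -2.1]]]
202 [[[-71.3, 15.8], [-71.4, -0.9]]]
208 [[[-78.3, 17.0], [-78.4, 11.4]], [[-78.4, 4.7], [-78.4, -0.9]]]
214 [[[-85.5, 11.6], [-85.5, 3.7]]]
```

View pics/w2c.png

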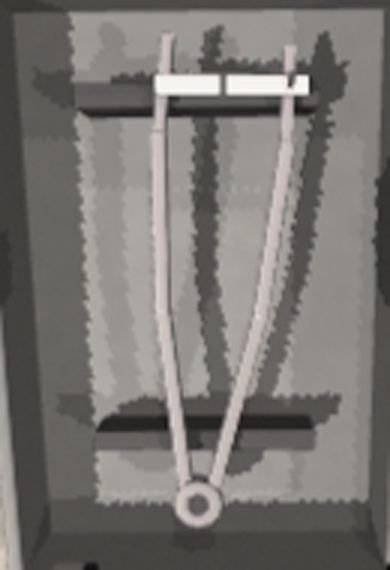

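The crop shows the white scale with its single dark mark line at (223,84) and the pointer on the moving leg at (291,78).

```bash
python3 - <<'E'
from h import *
C=np.array([.6080,-.2264]); a=np.deg2rad(-17.2); ex=np.array([np.cos(a),np.sin(a)]); ey=np.array([-ex[1],ex[0]])
t=C+.016*ex-.00035*ey; print(t)
rel([*t,.150],-17.0)
E
```

```text
[ 0.62318096 -0.23146568]
t 9.72 tcp [ 0.5627 -0.2218  0.2681] head -17.37 gap 0.596 gf 0.0 F [ 0.8 -0.9  0.6]
 turn [-0.0001  0.0001 -0.001 ]  shift if not turned [ 0.1214 -0.0175  0.2361]  turned [ 0.1214 -0.0169  0.2362]
```

The arm was still settling when that picture was taken, so I'll re-measure from nearer once it is settled.

```bash
python3 -m crank '[{"dp":[0.03,-0.0,0.04],"delta_rot":[0,0,-0.001],"fingers":0.44},{"dp":[0,0,0.04],"delta_rot":[0,0,0],"fingers":0.44},{"dp":[0,0,0],"delta_rot":[0,0,0],"fingers":0.44},{"dp":[0,0,0],"delta_rot":[0,0,0],"fingers":0.44},{"dp":[0,0,0],"delta_rot":[0,0,0],"fingers":0.44},{"dp":[0,0,0],"delta_rot":[0,0,0],"fingers":0.44}]'
cat > m.py <<'E'
from tw import *
import sys
f=sys.argv[1]; rows=range(*map(int,sys.argv[2:5]))
p,d,c=snap('wrist',f+'.png'); s=manip.sense(); print(c[2],cam('wrist')[2])
p,d,P=tw(f,c); Z=P[...,2]
C=np.array([.6080,-.2264]); a=np.deg2rad(-17.2); ex=np.array([np.cos(a),np.sin(a)]); ey=np.array([-ex[1],ex[0]])
L=(P[...,:2]-C); X=L@ex; Y=L@ey
m=(Z>.034)&(Z<.05)&(abs(X)<.097)&(abs(Y)<.06)&(p.mean(2)>110)
rim=(abs(Z-.052)<.006)&(abs(X)<.13)&(abs(Y)<.085); print('rim',cv2.minAreaRect(P[rim][:,:2].astype('float32')))
F=[];M=[]
for r in range(0,384,2):
    us=np.where(m[r])[0]
    if len(us)<4: continue
    seg=[q for q in np.split(us,np.where(np.diff(us)>2)[0]+1) if len(q)>=3]
    if len(seg)!=2: continue
    e=plane('wrist',np.array([seg[0][0]-.5,seg[1][-1]+.5]),np.array([r,r]),.042,c)[:,:2]-C
    F.append((e[0]@ex,e[0]@ey)); M.append((e[1]@ex,e[1]@ey))
F=np.array(F)*1000;M=np.array(M)*1000
print('fixed',F[::5].round(1).tolist()); print('moving',M[::5].round(1).tolist())
w=(p.min(2)>215)&(abs(Z-.044)<.01)&(abs(X)<.1)&(abs(Y)<.06)
if w.any(): print('scale X %.1f'%(1000*np.median(X[w])), 'Y',(1000*np.percentile(Y[w],[2,98])).round(1))
rel([.6232,-.2315,.15],-17.0)
E
python3 m.py w3 0 384 2
```

```text
t: 10.22
tcp_pos: [0.5779, -0.224, 0.2294]
tool_rot: [0.989, -0.146, 0.001, 0.0]
force: [0.5, -1.0, 0.8]
finger_gap: 0.718
gripper_force: 0.0
[ 0.64259889 -0.24295045  0.30010577] [ 0.64258422 -0.24313661  0.30022132]
rim ((0.6077587008476257, -0.2262580394744873), (0.14640244841575623, 0.23631519079208374), 72.66822052001953)
fixed [[80.9, 11.3], [73.0, 12.3], [58.5, 14.2], [50.2, 15.2], [41.8, 16.2], [33.2, 16.4], [24.4, 15.6], [15.5, 15.7], [6.4, 15.9], [-2.8, 16.0], [-12.2, 15.2], [-21.9, 14.4], [-31.7, 12.6], [-41.7, 11.8], [-51.9, 10.9], [-62.3, 10.0], [-77.2, 11.2]]
moving [[81.3, -32.8], [73.4, -32.3], [58.8, -32.0], [50.6, -32.2], [42.1, -31.7], [33.5, -30.2], [24.8, -28.7], [15.8, -27.1], [6.7, -25.5], [-2.5, -23.9], [-12.0, -21.4], [-21.6, -18.7], [-31.5, -16.1], [-41.5, -13.3], [-51.7, -10.6], [-62.1, -7.7], [-77.1, -5.8]]
scale X 69.0 Y [-35.4  13.7]
t 10.27 tcp [ 0.5779 -0.2241  0.2295] head -16.77 gap 0.722 gf 0.0 F [-0.4  0.1 -0.7]
 turn [-0.     -0.0002  0.0006]  shift if not turned [ 0.0907 -0.012   0.1592]  turned [ 0.0909 -0.0124  0.1591]
```

View pics/w3.png

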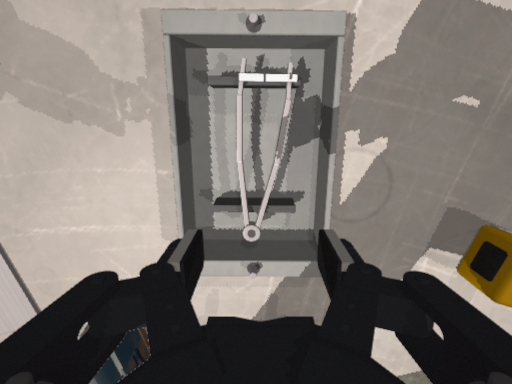

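The settled view shows tweezers pivot at (251,233), scale at row 77, fixed leg at column 240 and moving leg near 290. The case is as expected.

```bash
python3 - <<'E'
from h import *
C=np.array([.6079,-.2264]); a=np.deg2rad(-17.2); ex=np.array([np.cos(a),np.sin(a)]); ey=np.array([-ex[1],ex[0]])
t=C+.017*ex-.0064*ey; print(t)
rel([*t,.130],-17.2)
E
```

```text
[ 0.6222472  -0.23754082]
t 10.27 tcp [ 0.5779 -0.2241  0.2295] head -16.77 gap 0.722 gf 0.0 F [-0.4  0.1 -0.7]
 turn [-0.     -0.0002  0.0012]  shift if not turned [9.230e-02 1.000e-04 1.992e-01]  turned [ 0.0926 -0.0006  0.1991]
```

```bash
python3 -m crank '[{"dp":[0.046,0,0],"delta_rot":[0,0,0.0012],"fingers":0.44},{"dp":[0.0465,0,0.02],"delta_rot":[0,0,0],"fingers":0.44},{"dp":[0,0,0.06],"delta_rot":[0,0,0],"fingers":0.44},{"dp":[0,0,0.06],"delta_rot":[0,0,0],"fingers":0.44},{"dp":[0,0,0.06],"delta_rot":[0,0,0],"fingers":0.44},{"dp":[0,0,0],"delta_rot":[0,0,0],"fingers":0.44},{"dp":[0,0,0],"delta_rot":[0,0,0],"fingers":0.44},{"dp":[0,0,0],"delta_rot":[0,0,0],"fingers":0.44},{"dp":[0,0,0],"delta_rot":[0,0,0],"fingers":0.44}]' 20
sed -i 's/^rel.*/rel([.6222,-.2375,.089],-17.2)/' m.py; python3 m.py w4 0 384 2
```

```text
t: 11.02
tcp_pos: [0.6231, -0.2387, 0.131]
tool_rot: [0.989, -0.15, 0.002, 0.001]
force: [0.7, 0.3, -0.3]
finger_gap: 0.721
gripper_force: 0.0
[ 0.68737404 -0.25813376  0.20189991] [ 0.68728647 -0.25809697  0.20189297]
rim ((0.6290678977966309, -0.23286664485931396), (0.14643992483615875, 0.19186647236347198), 73.01370239257812)
fixed [[81.8, 11.1], [76.4, 11.8], [64.1, 13.4], [58.3, 14.2], [52.4, 15.6], [46.4, 15.8], [40.3, 15.4], [34.1, 15.7], [27.7, 15.9], [21.2, 15.5], [14.6, 16.4], [7.9, 16.0], [1.0, 16.3], [-6.1, 15.9], [-13.3, 14.8], [-20.6, 14.4], [-28.1, 13.4], [-35.8, 12.9], [-43.6, 11.8]]
moving [[81.8, -32.2], [76.3, -32.4], [64.0, -31.8], [58.2, -32.0], [52.3, -31.7], [46.3, -31.9], [40.2, -30.9], [34.0, -29.4], [27.6, -29.0], [21.1, -28.0], [14.5, -26.9], [7.8, -25.9], [0.9, -24.2], [-6.2, -23.0], [-13.4, -21.3], [-20.7, -19.5], [-28.2, -16.9], [-35.9, -15.0], [-43.7, -13.1]]
scale X 67.1 Y [-31.8  15.1]
t 11.07 tcp [ 0.623  -0.2387  0.131 ] head -17.26 gap 0.719 gf 0.0 F [ 0.5 -0.2  0.4]
 turn [ 0.0001 -0.0007 -0.0002]  shift if not turned [-0.0025 -0.0018  0.084 ]  turned [-0.0022 -0.0018  0.084 ]
```

View pics/w4.png

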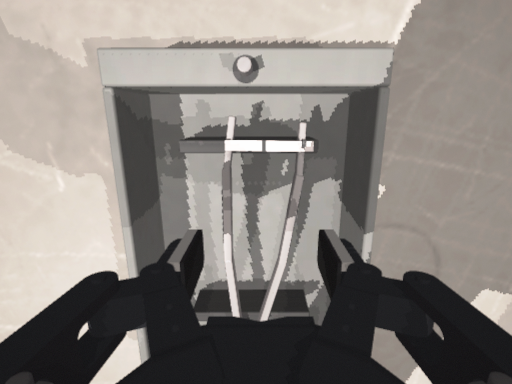

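The close view shows the fingers straddling the legs (fixed leg at column 230, moving at 293) clear of the case walls; descend.

```bash
python3 -m crank '[{"dp":[-0.002,-0.002,0.02],"delta_rot":[0,-0.0004,0],"fingers":0.44},{"dp":[0,0,0.03],"delta_rot":[0,0,0],"fingers":0.44},{"dp":[0,0,0.024],"delta_rot":[0,0,0],"fingers":0.44},{"dp":[0,0,0.01],"delta_rot":[0,0,0],"fingers":0.44},{"dp":[0,0,0],"delta_rot":[0,0,0],"fingers":0.44},{"dp":[0,0,0],"delta_rot":[0,0,0],"fingers":0.44}]' 20
python3 -m crank '[{"dp":[0,0,0],"delta_rot":[0,0,0],"fingers":0.1},{"dp":[0,0,0],"delta_rot":[0,0,0],"fingers":0.05},{"dp":[0,0,0],"delta_rot":[0,0,0],"fingers":0},{"dp":[0,0,0],"delta_rot":[0,0,0],"fingers":-0.05},{"dp":[0,0,0],"delta_rot":[0,0,0],"fingers":-0.1},{"dp":[0,0,-0.001],"delta_rot":[0,0,0],"fingers":-0.14},{"dp":[0,0,-0.001],"delta_rot":[0,0,0],"fingers":-0.14},{"dp":[0,0,0],"delta_rot":[0,0,0],"fingers":-0.14},{"dp":[0,0,0],"delta_rot":[0,0,0],"fingers":-0.14}]'
```

```text
t: 11.57
tcp_pos: [0.6208, -0.2365, 0.0858]
tool_rot: [0.989, -0.15, -0.002, -0.001]
force: [-0.9, -0.0, -0.7]
finger_gap: 0.72
gripper_force: 0.0
t: 12.32
tcp_pos: [0.6216, -0.237, 0.0878]
tool_rot: [0.989, -0.15, -0.001, -0.0]
force: [0.8, -0.9, 4.0]
finger_gap: 0.433
gripper_force: 10.0
```

```bash
python3 -m crank '[{"dp":[0,0,-0.001],"delta_rot":[0,0,0],"fingers":-0.18},{"dp":[0,0,-0.001],"delta_rot":[0,0,0],"fingers":-0.2},{"dp":[0,0,0],"delta_rot":[0,0,0],"fingers":-0.2},{"dp":[0,0,-0.005],"delta_rot":[0,0,0],"fingers":-0.2},{"dp":[0,0,-0.01],"delta_rot":[0,0,0],"fingers":-0.2},{"dp":[0,0,-0.01],"delta_rot":[0,0,0],"fingers":-0.2},{"dp":[0,0,-0.015],"delta_rot":[0,0,0],"fingers":-0.2},{"dp":[0,0,0],"delta_rot":[0,0,0],"fingers":-0.2},{"dp":[0,0,0],"delta_rot":[0,0,0],"fingers":-0.2}]'
python3 -m crank '[{"dp":[0,0,-0.02],"delta_rot":[0,0,0],"fingers":-0.2},{"dp":[0,0,-0.04],"delta_rot":[0,0,0],"fingers":-0.2},{"dp":[0,0,-0.04],"delta_rot":[0,0,0],"fingers":-0.2},{"dp":[0,0,-0.04],"delta_rot":[0,0,0],"fingers":-0.2},{"dp":[0,0,-0.03],"delta_rot":[0,0,0],"fingers":-0.2},{"dp":[0,0,-0.02],"delta_rot":[0,0,0],"fingers":-0.2},{"dp":[0,0,0],"delta_rot":[0,0,0],"fingers":-0.2},{"dp":[0,0,0],"delta_rot":[0,0,0],"fingers":-0.2},{"dp":[0,0,0],"delta_rot":[0,0,0],"fingers":-0.2}]'
python3 - <<'E'
from h import *
rel([.6222,-.2375,.204],-17.2)
p,d,c=snap('wrist','w5.png'); cv2.imwrite('pics/w5c.png',cv2.resize(p[100:360,130:390,::-1],None,fx=2.3,fy=2.3,interpolation=cv2.INTER_CUBIC))
E
```

```text
t: 13.07
tcp_pos: [0.6212, -0.2368, 0.109]
tool_rot: [0.989, -0.15, -0.001, -0.0]
force: [0.3, 0.3, -0.7]
finger_gap: 0.403
gripper_force: 10.7
t: 13.82
tcp_pos: [0.6205, -0.2364, 0.2022]
tool_rot: [0.989, -0.15, -0.003, -0.001]
force: [0.8, 0.7, -1.1]
finger_gap: 0.4
gripper_force: 10.7
t 13.82 tcp [ 0.6205 -0.2364  0.2022] head -17.27 gap 0.400 gf 10.7 F [ 0.8  0.7 -1.1]
 turn [-0.0002  0.0008 -0.0002]  shift if not turned [ 0.0038  0.001  -0.0037]  turned [ 0.0038  0.0011 -0.0036]
```

View pics/w5c.png

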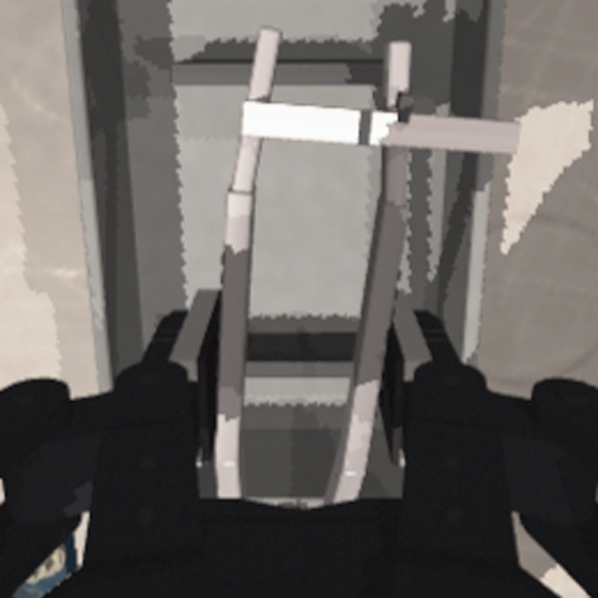

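The tweezers are lifted, level, with the pointer at (404,105) still to the right of the mark line at (367,127), with the tips well open. Now raise 5 mm and squeeze a little more, then measure numerically.

```bash
python3 -m crank '[{"dp":[0,0,-0.005],"delta_rot":[0,0.0004,0],"fingers":-0.22},{"dp":[0,0,-0.004],"delta_rot":[0,0,0],"fingers":-0.24},{"dp":[0,0,0],"delta_rot":[0,0,0],"fingers":-0.26},{"dp":[0,0,0],"delta_rot":[0,0,0],"fingers":-0.27},{"dp":[0,0,0],"delta_rot":[0,0,0],"fingers":-0.27},{"dp":[0,0,0],"delta_rot":[0,0,0],"fingers":-0.27}]'
cat > g.py <<'E'
from h import *
import sys
p,d,c=snap('wrist',sys.argv[1]+'.png'); rel([.6222,-.2375,.207],-17.2)
g=p.astype(int).mean(2)
w=(p.min(2)>190); w[:120]=0; w[180:]=0; w[:,:225]=0; w[:,365:]=0
n,l,s,ce=cv2.connectedComponentsWithStats(w.astype('uint8'))
for i in range(1,n):
    if s[i,4]>40: print('white',s[i], 'depth %.4f'%np.median(d[l==i]))
np.set_printoptions(linewidth=250)
print('cols',np.arange(282,322))
for r in range(138,166,2): print(r,g[r,282:322].astype(int))
for r in (116,120,124,128): print('tips',r,g[r,236:316].astype(int), d[r,236:316:4].round(3))
E
python3 g.py w6
```

```text
t: 14.37
tcp_pos: [0.6212, -0.2368, 0.2076]
tool_rot: [0.989, -0.15, -0.0, -0.0]
force: [0.5, -0.3, -0.9]
finger_gap: 0.364
gripper_force: 11.6
t 14.42 tcp [ 0.6212 -0.2367  0.2076] head -17.26 gap 0.368 gf 11.6 F [-0.4 -1.3 -1. ]
 turn [-0.0001  0.0001 -0.0002]  shift if not turned [0.0024 0.0008 0.0011]  turned [0.0024 0.0008 0.0011]
white [246 120  11  24 147] depth 0.1159
white [296 120   6  20 109] depth 0.1160
white [238 145  56  35 872] depth 0.1157
white [349 145  16  35 261] depth 0.2824
cols [282 283 284 285 286 287 288 289 290 291 292 293 294 295 296 297 298 299 300 301 302 303 304 305 306 307 308 309 310 311 312 313 314 315 316 317 318 319 320 321]
138 [138 139 138 138 135 134 134 129 119 114 100 116 163 195 209 206 207 206 204 188 136  88  77  77  78  76  76  76  76  77  77  77  77  77  77  78  77  77  77  77]
140 [158 160 159 159 159 160 161 160 154 132 103 116 162 185 195 183 139 112 106  88  81  70  73  77  77  77  77  76  77  77  76  78  77  77  77  77  78  76  77  77]
142 [159 159 159 160 159 160 160 160 155 132 104 117 161 180 181 142  51  75 100  99  99  97  90  7
[... 3008 characters left out ...]
78  78  78  81  86  84  79  90 105 142 192 208 206
 206 206 203 199 183 140  77  77  78  77  77  77  78  78  78  77  79  78] [0.267 0.267 0.266 0.266 0.115 0.115 0.266 0.265 0.265 0.265 0.265 0.    0.266 0.267 0.265 0.116 0.114 0.265 0.266 0.266]
tips 128 [ 44  46  46  47  46  46  47  46  47  47  48 110 190 208 210 208 208 208 204 194 152  78  47  47  47  49  49  47  48  48  48  46  47  48  47  47  48  48  48  47  48  47  48  47  48  47  48  47  48  46  44  44  44  42  44  51  77 108 150 192 208 206
 207 205 203 197 174 117  77  77  77  78  77  76  76  76  77  79  77  77] [0.242 0.24  0.24  0.117 0.116 0.116 0.24  0.239 0.241 0.241 0.24  0.241 0.241 0.239 0.123 0.116 0.116 0.267 0.268 0.267]
```

```bash
python3 -m crank '[{"dp":[0,0,0],"delta_rot":[0,0,0],"fingers":-0.285},{"dp":[0,0,0],"delta_rot":[0,0,0],"fingers":-0.3},{"dp":[0,0,0],"delta_rot":[0,0,0],"fingers":-0.3},{"dp":[0,0,0],"delta_rot":[0,0,0],"fingers":-0.3},{"dp":[0,0,0],"delta_rot":[0,0,0],"fingers":-0.3},{"dp":[0,0,0],"delta_rot":[0,0,0],"fingers":-0.3}]'
python3 g.py w7 | grep -v white
```

```text
t: 14.92
tcp_pos: [0.6212, -0.2368, 0.2077]
tool_rot: [0.989, -0.15, -0.0, -0.0]
force: [0.8, 0.1, -1.1]
finger_gap: 0.35
gripper_force: 12.0
t 14.97 tcp [ 0.6212 -0.2368  0.2077] head -17.26 gap 0.355 gf 12.0 F [-0.9 -0.3 -1.3]
 turn [-0.0001  0.0001 -0.0002]  shift if not turned [0.0023 0.0008 0.0014]  turned [0.0023 0.0008 0.0014]
cols [282 283 284 285 286 287 288 289 290 291 292 293 294 295 296 297 298 299 300 301 302 303 304 305 306 307 308 309 310 311 312 313 314 315 316 317 318 319 320 321]
138 [139 140 140 138 134 135 134 128 106 115 158 189 209 207 207 206 204 195 160  90  77  78  77  77  77  77  77  77  76  78  77  77  77  77  77  78  78  77  77  78]
140 [159 159 160 159 159 159 161 148 105 115 157 186 206 193 140 112 112 113 107  69  73  76  77  76  75  75  76  76  76  77  76  77  77  77  77  77  77  77  78  77]
142 [158 160 159 159 159 160 161 148 107 115 158 179 185 158  52  76 101 100  99  97  89  68  79  81  77  77  78  81  76  78  78  79  81  77  77  77  77  77  77  77]
144 [158 159 159 159 160 160 157 139 104 116 159 180 178 136  60 103 137 122 105  99  96  88  89  8
[... 2842 characters left out ...]
78  79  81  86  88  91 108 150 192 209 205 207 205
 203 196 174 118  77  76  77  77  78  77  78  77  77  77  79  78  78  79] [0.266 0.266 0.267 0.266 0.115 0.116 0.115 0.266 0.266 0.265 0.266 0.266 0.267 0.266 0.116 0.115 0.116 0.266 0.266 0.265]
tips 128 [ 47  46  47  46  47  47  46  47  46  46  44  42  42  43  91 166 200 211 208 208 207 205 198 169 113  43  43  44  42  43  44  42  43  43  44  44  43  44  44  43  43  43  43  43  43  43  42  43  45  42  40  41  41  51  78 110 151 193 208 207 206 206
 204 196 169 109  75  78  78  78  77  77  77  77  76  76  76  77  77  77] [0.24  0.242 0.24  0.241 0.115 0.116 0.115 0.241 0.241 0.241 0.239 0.24  0.24  0.241 0.115 0.115 0.116 0.267 0.267 0.267]
```

```bash
python3 -m crank '[{"dp":[0,0,0],"delta_rot":[0,0,0],"fingers":-0.306},{"dp":[0,0,0],"delta_rot":[0,0,0],"fingers":-0.306},{"dp":[0,0,0],"delta_rot":[0,0,0],"fingers":-0.306},{"dp":[0,0,0],"delta_rot":[0,0,0],"fingers":-0.306},{"dp":[0,0,0],"delta_rot":[0,0,0],"fingers":-0.306},{"dp":[0,0,0],"delta_rot":[0,0,0],"fingers":-0.306}]'
python3 - <<'E'
from h import *
im=[];ds=[]
for i in range(6):
    c=cam('wrist'); p,d=manip.snapshot('wrist'); im.append(p.astype(float)); ds.append(d)
p=np.mean(im,0); d=np.median(ds,0); g=p.mean(2)
def cross(row,lo,hi,th,rise):
    x=g[row,lo:hi]; 
    for i in range(len(x)-1):
        if (x[i]<th<=x[i+1]) if rise else (x[i]>=th>x[i+1]): return lo+i+(x[i]-th)/(x[i]-x[i+1])
for r in range(112,132,2):
    a=cross(r,254,275,145,False) ; b=cross(r,284,300,145,True); 
    if r<118: b=None
    z1=np.median(d[r,256:262]); 
    print(r,a,b,z1, None if a is None or b is None else (b-a)*.115/279.4*1000)
for n,r in (('mark',range(152,164,2)),):
    for q in r: 
        a=cross(q,288,300,170,False); b=cross(q,296,308,140,True); print('mark',q,a,b,None if a is None or b is None else (a+b)/2)
for q in range(138,150,2): print(q,g[q,288:310].astype(int))
cv2.imwrite('pics/w8c.png',cv2.resize(p[108:178,235:325,::-1].astype('uint8'),None,fx=8,fy=8,interpolation=cv2.INTER_CUBIC))
print(manip.sense()['finger_gap'],manip.sense()['t'])
E
```

```text
t: 15.47
tcp_pos: [0.6212, -0.2368, 0.2077]
tool_rot: [0.989, -0.15, -0.0, -0.0]
force: [0.3, -0.3, -0.2]
finger_gap: 0.346
gripper_force: 12.1
112 None None 0.26307678 None
114 None None 0.114401095 None
116 None None 0.11473501 None
118 262.85 286.26777251184836 0.11484189 9.638667998792268
120 262.11242067089756 291.38240917782025 0.114918575 12.047418318883713
122 261.55745164960183 291.3876953125 0.115216374 12.27801725566675
124 261.075421472937 291.37112403100775 0.115460694 12.469598404359822
126 260.7605263157895 291.35734870317003 0.11584962 12.593538205256845
128 260.069209039548 291.3464491362764 0.115915716 12.873595601731449
130 259.9395280235988 291.33777354900093 0.11605939 12.923400985759635
mark 152 295.3349582172702 302.2628458498024 298.79890203353625
mark 154 296.3946326440827 301.9021113243762 299.14837198422947
mark 156 296.01738473167046 301.72627737226276 298.87183105196664
mark 158 295.5104209235799 301.3115349682107 298.4109779458953
mark 160 295.50242326332796 301.0846245530393 298.2935239081836
mark 162 295.27354709418836 300.68035714285713 297.9769521185227
138 [135 125  91 110 176 194 208 207 206 205 202 192 143  70  76  78  78  77
  77  77  77  76]
140 [160 146  92 111 176 190 201 165  94 112 118 129  98  67  77  77  77  77
  76  77  76  77]
142 [160 141  75 124 176 183 174 127  61  94 100 100  98  93  77  76  79  82
  77  77  79  82]
144 [157 132  75 124 176 183 165  75  67 103 107 108 112 104  80  88  87  87
  83  85  87  87]
146 [159 141  75 126 177 173 127  62  76 110 113 111 106  96  78  88  88  88
  88  88  88  88]
148 [159 140  64  74  96 103 101  88  81  97  98  99 100  94  88  88  88  88
  88  88  88  89]
0.3464815350509249 15.7667
```

View pics/w8c.png

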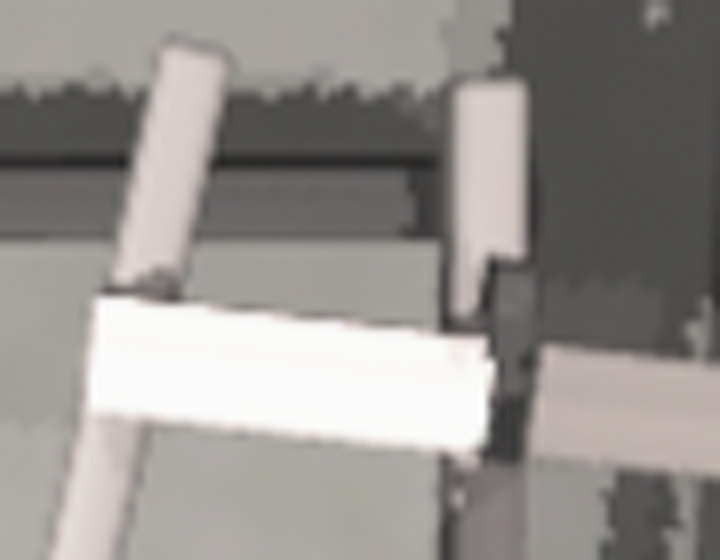

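The pointer's dark line (513,330) runs straight into the mark line (510,400). The tip gap measures about 12 mm, and the grip is steady.

```bash
python3 -c "
from station import manip
print(manip.sign_off())"
```

```text
the job is handed in; nothing more can be done
None
```

The job is handed in: the cover lies flat on the open table beside the case, and the gripper holds the tweezers about 15 cm up with the pointer at the mark, a tip gap of about 12 mm.

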